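Find the full tin in the dental kit tray

ROBOT

A 6-joint arm with a two-finger parallel gripper is mounted at the origin on the work surface. World frame = base frame: x ahead of the robot, y to its left, z up, the work surface at z = 0. Lengths are in mm, angles in rad, forces in N, time in s.
With the tool pointing down it reaches from about 225 to 725 mm from the base axis. Payload 3.1 kg.
Tool frame: the origin (TCP) lies on the centre line of the jaws, within the pads' length; the fingertips stand 25 mm ahead of it and the grasp point (between the pads) lies 6 mm ahead of it; z points along the fingers, y is the direction in which the jaws open and shut (so a half turn about z gives the same grasp; the last joint's range is limited). The gripper opens to 85 mm and grips with 20 to 120 N. Pads are 22 mm wide; open, the fingers measure 114 mm over their backs; the gripper's body (76 mm by 85 mm) begins 54 mm behind the grasp point. The pads swing forward as they close: fully open they stand 13 mm farther back than shut.
Start: joints at [0.997, 0.048, 0.099, 1.622, 0, 1.443], TCP at [226.375, 473.679, 256.312] pointing down, gripper open.
Joint ranges: [-2.91, 2.91], [-0.99, 1.94], [-1.21, 1.42], [-2.12, 2.29], [-1.49, 1.47], [-3.14, 3.14]. Speed limits (rad/s): [2.79, 2.79, 3.14, 3.14, 3.14, 3.14].

INTERFACE

Orientations are given as a unit quaternion [w, x, y, z].
In Python, from plant import robot gives the robot as it stands.
- The arm moves only by the tool step_arm, never from a script. Its argument "moves" is a list of rows, each an object with "dp": the shift along the tool's x, y, z in units of 25 mm (1.0 is 25 mm), a list of three; "twist": the turn, a rotation vector about the tool's x, y, z in units of 6 degrees (1.0 is 6 degrees), a list of three; "fingers": the finger opening in mm, from 0 to 85.4. A call has exactly 8 rows; each row is the pose to reach, as a shift and turn from the pose commanded when the call began, along the tool's axes at that moment; what a row does not reach only later rows make up. A row lasts 1/12 s, in which the tool goes at most 41.7 mm and 7.16 degrees, less where a joint would pass 70% of its speed; a pose out of reach is approached as far as the arm can. A call with a gripper value outside its range is refused whole. The fingers move at their own pace and stop on an object; the grip force is fixed at half the most. Time passes only in rows, so rows that repeat a pose let the fingers close, or fill a call up. It gives the time, the measured TCP pose, the force and the opening at its end, in the units of the state.
- robot.get_state(): the state, without advancing time (a new reading comes with each control period).
- robot.snapshot(name): name is "scene" or "side" or "wrist"; returns a dict with "color" (480x640x3 uint8, blue, green, red), "depth" (480x640 float32, mm along the optical axis (not along the pixel's ray), 0 where there is no reading), "fx", "fy", "cx", "cy" (pixels), "R" (3x3) and "t" (3): a world point X has camera coordinates R X + t. Camera axes: x right, y down, z forward; pixel columns grow to the right and rows downward; lengths in mm; the calibration is good to about 2 mm. A picture is of the moment at which its call begins.
- robot.finish_job(): hands the job in, once; it reports no verdict.
Trained networks look in a picture, given as the dict that the camera call returned (one of the last four; its "shot" number tells which), for a name from the list of things; names that differ only in an ending like _2 or _b are one class to them, and where a whole thing is asked for, a point or a joint stands for the part that bears it (a point fixed in the world has none). Each returns a list of dicts, best first, with "p" (0 to 1); they miss things now and then, are a little off and sometimes report something else, mostly with a low value. They report only what shows in the picture. A call takes as long as a camera call. They do not tell look-alikes from the thing itself.
- robot.find_in(picture, target): "bbox" ([left, top, width, height] in pixels, round what is visible of it).
The state is a dict: "clock": time; "joint_pos": joint angles; "qd": joint speeds; "effort": joint torques, N m; "ee_pos": TCP position; "tcp_rot": TCP orientation; "ft_force": force on the tool from outside, world axes, zero at the start; "ft_torque": the same for the moment, N m; "opening": finger opening in mm.
Only numpy, scipy, OpenCV 4.12 (cv2) and the standard library are available. Lean on these libraries where they do the work, as an engineer would, in place of code of your own. Each camera call takes 0.05 s, during which the arm holds its last target. There are 200 camera calls.

TASK

First swing the kit tray's keeper bar off the tins and shut over the file rack until it clicks into its detent, and leave it shut. Then heft the three closed tins one at a time, first the left, then the middle, then the right (as seen from the robot), lifting each clear of the tray and standing those you do not keep upright back in the tin bay, to find by feel which is the heaviest. Finish while holding the heaviest tin up in the gripper, roughly upright and still, its underside at least 15 cm above the table, with the other two standing in the bay and nothing else on the desk disturbed.

Things in the scene. Friction and masses are not known exactly. Their poses are not given: they have to be found in the camera images.
- tray: white kit tray fixed on the table, 250 x 400 mm (x, y), rim 14 mm high, floor 5 mm thick; origin under its centre, x away from the robot at yaw 0, y to the robot's left. Near part: flat tin bay, from the rim (tray x -120, y +-195 mm) to a 13 mm high rib at x +5. Along x +60: file rack 61 mm high (y -85 to +125), hinge post (y +155), catch post with the detent (y -155, 83 mm high)
- keeper (a joint): keeper bar's hinge, rad: 0 = shut, along the tray's y over the file rack; grows to 0.95 as the bar swings level towards the robot, over the tins. Stays where left (0.5 N at the knob moves it). From about 0.06 rad a sprung ball in the catch post resists (some 3 N at the knob); below about 0.025 it snaps the bar to its stop at 0 and holds it
- keeper_hinge (a point): point on the upright hinge axis of the keeper bar, at the bar's underside, 70 mm above the table; the bar is 16 mm wide, lies between 70 and 78 mm above the table, passes 9 mm above the tins' lids and ends 320 mm from the axis
- keeper_knob (a point): middle height of the keeper bar's upright black round knob, 270 mm from the hinge axis, 14 mm diameter; the knob stands on the bar from 78 to 120 mm above the table, this point is at 100 mm; shut, it lies at tray x +60, y -115 mm
- tin_left: the left tin of three alike: round, closed, plain aluminium, 50 mm diameter, 56 mm high, smooth straight sides (lid fixed); origin at the centre of its underside, z up. Tins weigh 0.09 to 0.46 kg; one, drawn anew each time, is at least 0.15 kg heavier than the others. Its loose solid filling (the heaviest is load_heavy in the rules) is out of sight and not tracked. It starts standing in the tin bay near tray x -50 mm, y 100 mm
- tin_middle: the middle tin of three alike: round, closed, plain aluminium, 50 mm diameter, 56 mm high, smooth straight sides (lid fixed); origin at the centre of its underside, z up. Tins weigh 0.09 to 0.46 kg; one, drawn anew each time, is at least 0.15 kg heavier than the others. Its loose solid filling (the heaviest is load_heavy in the rules) is out of sight and not tracked. It starts standing in the tin bay near tray x -50 mm, y 0 mm
- tin_right: the right tin of three alike: round, closed, plain aluminium, 50 mm diameter, 56 mm high, smooth straight sides (lid fixed); origin at the centre of its underside, z up. Tins weigh 0.09 to 0.46 kg; one, drawn anew each time, is at least 0.15 kg heavier than the others. Its loose solid filling (the heaviest is load_heavy in the rules) is out of sight and not tracked. It starts standing in the tin bay near tray x -50 mm, y -100 mm
- motor_unit: the handpiece motor's control unit: white wedge with an upright black screen, 150 x 100 mm, 130 mm high; origin under its centre; leave it alone
- beaker: clear plastic cup, 60 mm across, 70 mm high; origin under its centre; leave it alone
- pen: blue ballpoint lying flat, 145 mm long, 9 mm thick; origin under its middle; leave it alone
Mind the look-alikes: they are no part of the job. What is shaped like the tin_right but brown is not meant. What is shaped like the tin_left but red or turquoise is not meant.

How it is judged (in metres and radians):
On the way, in this order (a step that is already met when the one before it is completed fails the run):
1. the keeper bar is shut in its detent while all three tins still stand in the tray (value of joint keeper below 0.015 rad and z of tin_left in the frame of tray between 0 and 0.012 m and angle between each of tin_left, tin_middle, tin_right's own z axis and vertical below 0.15 rad and z of tin_middle in the frame of tray between 0 and 0.012 m and z of tin_right in the frame of tray between 0 and 0.012 m), for 0.3 s.
2. the left tin is lifted clear of the tray in the fingers, the other two standing in the tray (z of tin_left in the frame of tray above 0.025 m and contact force between tin_left and the fingers above 0.5 N and contact force between tin_left and tray below 0.1 N and z of tin_middle in the frame of tray between 0 and 0.012 m and angle between each of tin_middle, tin_right's own z axis and vertical below 0.15 rad and z of tin_right in the frame of tray between 0 and 0.012 m), for 0.3 s.
3. the middle tin is lifted clear of the tray in the fingers, the other two standing in the tray (z of tin_middle in the frame of tray above 0.025 m and contact force between tin_middle and the fingers above 0.5 N and contact force between tin_middle and tray below 0.1 N and z of tin_left in the frame of tray between 0 and 0.012 m and angle between each of tin_left, tin_right's own z axis and vertical below 0.15 rad and z of tin_right in the frame of tray between 0 and 0.012 m), for 0.3 s.
4. the right tin is lifted clear of the tray in the fingers, the other two standing in the tray (z of tin_right in the frame of tray above 0.025 m and contact force between tin_right and the fingers above 0.5 N and contact force between tin_right and tray below 0.1 N and z of tin_left in the frame of tray between 0 and 0.012 m and angle between each of tin_left, tin_middle's own z axis and vertical below 0.15 rad and z of tin_middle in the frame of tray between 0 and 0.012 m), for 0.3 s.
At the end, for the whole second after the job is handed in: Keeper bar within 0.015 rad of shut; the heaviest tin held in the fingers, still, within 0.35 rad of upright, underside over 140 mm above the table, touching neither tray nor tins; the other two released, upright within 0.15 rad and at rest on the floor of the tin bay (value of joint keeper below 0.015 rad and ((distance between load_heavy and tin_left below 0.03 m and height (world z) of tin_left above 0.14 m and angle between tin_left's own z axis and vertical below 0.35 rad and contact force between tin_left and the fingers above 0.5 N and linear speed of tin_left below 0.03 m/s and contact force between tin_left and tray below 0.1 N and contact force between tin_left and tin_middle below 0.1 N and contact force between tin_left and tin_right below 0.1 N and ((z of tin_middle in the frame of tray between 0 and 0.012 m and angle between tin_middle's own z axis and vertical below 0.15 rad) and x of tin_middle in the frame of tray between -0.118 and 0.03 m and y of tin_middle in the frame of tray between -0.19 and 0.19 m and linear speed of tin_middle below 0.03 m/s and contact force between tin_middle and the fingers below 0.1 N) and ((z of tin_right in the frame of tray between 0 and 0.012 m and angle between tin_right's own z axis and vertical below 0.15 rad) and x of tin_right in the frame of tray between -0.118 and 0.03 m and y of tin_right in the frame of tray between -0.19 and 0.19 m and linear speed of tin_right below 0.03 m/s and contact force between tin_right and the fingers below 0.1 N)) or (distance between load_heavy and tin_middle below 0.03 m and height (world z) of tin_middle above 0.14 m and angle between tin_middle's own z axis and vertical below 0.35 rad and contact force between tin_middle and the fingers above 0.5 N and linear speed of tin_middle below 0.03 m/s and contact force between tin_middle and tray below 0.1 N and contact force between tin_middle and tin_left below 0.1 N and contact force between tin_middle and tin_right below 0.1 N and ((z of tin_left in the frame of tray between 0 and 0.012 m and angle between tin_left's own z axis and vertical below 0.15 rad) and x of tin_left in the frame of tray between -0.118 and 0.03 m and y of tin_left in the frame of tray between -0.19 and 0.19 m and linear speed of tin_left below 0.03 m/s and contact force between tin_left and the fingers below 0.1 N) and ((z of tin_right in the frame of tray between 0 and 0.012 m and angle between tin_right's own z axis and vertical below 0.15 rad) and x of tin_right in the frame of tray between -0.118 and 0.03 m and y of tin_right in the frame of tray between -0.19 and 0.19 m and linear speed of tin_right below 0.03 m/s and contact force between tin_right and the fingers below 0.1 N)) or (distance between load_heavy and tin_right below 0.03 m and height (world z) of tin_right above 0.14 m and angle between tin_right's own z axis and vertical below 0.35 rad and contact force between tin_right and the fingers above 0.5 N and linear speed of tin_right below 0.03 m/s and contact force between tin_right and tray below 0.1 N and contact force between tin_right and tin_left below 0.1 N and contact force between tin_right and tin_middle below 0.1 N and ((z of tin_left in the frame of tray between 0 and 0.012 m and angle between tin_left's own z axis and vertical below 0.15 rad) and x of tin_left in the frame of tray between -0.118 and 0.03 m and y of tin_left in the frame of tray between -0.19 and 0.19 m and linear speed of tin_left below 0.03 m/s and contact force between tin_left and the fingers below 0.1 N) and ((z of tin_middle in the frame of tray between 0 and 0.012 m and angle between tin_middle's own z axis and vertical below 0.15 rad) and x of tin_middle in the frame of tray between -0.118 and 0.03 m and y of tin_middle in the frame of tray between -0.19 and 0.19 m and linear speed of tin_middle below 0.03 m/s and contact force between tin_middle and the fingers below 0.1 N)))); the arm keeps its last pose, push and grip.
It fails at once if a bystander (control unit, cup or pen) is shifted by more than 3 cm (distance of any of motor_unit, beaker, pen from where it was at the start of the episode above 0.03 m).
It fails at once if a tin is tipped over (angle between any of tin_left, tin_middle, tin_right's own z axis and vertical above 0.8 rad).
It also fails if it takes over 72 s, if anything falls off the work surface, if the arm or the gripper's body presses on something with over 40 N, if the wrist force passes 120 N, or if a joint passes its speed limit or range.

## Working session

There is one attempt and no reset: what is moved stays moved. The work goes in short steps, Python scripts to look and compute and a tool call to move; the robot and the scene stay as the last step left them, time stands still between calls to the robot, and variables do not carry over. Pictures are saved under pics/ and viewed, about 8 in all and at most 12, crops included, and the job is handed in when it is done.

Besides the shell and the picture viewer there is one more tool, called after "Request:" by a JSON object that holds its "api" and its "payload". step_arm: Moves the arm, as the interface text tells. Its arguments: {"type":"object","properties":{"moves":{"type":"array","items":{"type":"object","properties":{"dp":{"type":"array","items":{"type":"number"}},"twist":{"type":"array","items":{"type":"number"}},"fingers":{"type":"number"}}}}},"required":["moves"]}

```bash
ls; mkdir -p pics; cat > h.py <<'E'
import numpy as np, cv2
from plant import robot
def pix2w(s,u,v,d=None):
    if d is None: d=float(s["depth"][int(v),int(u)])
    c=np.array([(u-s["cx"])/s["fx"]*d,(v-s["cy"])/s["fy"]*d,d])
    return np.array(s["R"]).T@(c-np.array(s["t"]))
def pix2z(s,u,v,z):
    R=np.array(s["R"]);o=-R.T@np.array(s["t"])
    r=R.T@np.array([(u-s["cx"])/s["fx"],(v-s["cy"])/s["fy"],1]);return o+r*(z-o[2])/r[2]
def proj(s,X):
    c=np.array(s["R"])@np.array(X)+np.array(s["t"]);return s["fx"]*c[0]/c[2]+s["cx"],s["fy"]*c[1]/c[2]+s["cy"]
def cloud(s):
    d=s["depth"];v,u=np.indices(d.shape)
    c=np.stack([(u-s["cx"])/s["fx"]*d,(v-s["cy"])/s["fy"]*d,d],-1)
    P=(c-np.array(s["t"]))@np.array(s["R"]);P[d==0]=np.nan;return P
E
python3 - <<'E'
from h import *
np.set_printoptions(precision=1,suppress=True)
st=robot.get_state();print(st)
for n in ["scene","side"]:
    s=robot.snapshot(n);cv2.imwrite(f"pics/{n}0.png",s["color"])
    print(n,"cam at",-np.array(s["R"]).T@np.array(s["t"]))
    for t in ["tray","keeper_knob","tin_left","tin_middle","tin_right","motor_unit","beaker","pen"]:
        for r in robot.find_in(s,t)[:6]:
            b=r["bbox"];u,v=b[0]+b[2]/2,b[1]+b[3]/2
            print(t,np.round(r["p"],2),np.round(b),pix2w(s,min(u,639),min(v,479)))
E
```

```text
pics
{'clock': 0.0, 'joint_pos': array([1. , 0. , 0.1, 1.6, 0. , 1.4]), 'qd': array([ 0., -0., -0., -0.,  0., -0.]), 'effort': array([  0. , -33.9,  32. ,   0. ,  -0. ,   0. ]), 'ee_pos': array([226.1, 473.2, 255.1]), 'tcp_rot': array([-0. ,  0.2,  1. , -0. ]), 'ft_force': array([-0. , -0.6, -1. ]), 'ft_torque': array([ 0., -0.,  0.]), 'opening': 85.35907296023028}
scene cam at [1313.3 -377.3 1205.9]
tray 0.95 [248. 201. 193. 143.] [641.5  34.1   8.1]
keeper_knob 0.71 [280. 230. 135.  19.] [600.3  63.2  77.2]
tin_left 0.85 [355. 216.  20.  22.] [575.2 128.   61.5]
tin_left 0.71 [410. 188.  18.  24.] [558.2 299.   57.9]
tin_left 0.63 [326. 172.  21.  31.] [421.3 126.5  55. ]
tin_left 0.44 [289. 253.  20.  29.] [608.8 -72.5  59.5]
tin_middle 0.84 [327. 231.  18.  27.] [599.2  32.9  73.3]
tin_right 0.85 [291. 197.  18.  24.] [437.2  12.2  44.9]
tin_right 0.66 [227. 280.  23.  32.] [ 614.5 -229.6   54.2]
tin_right 0.57 [289. 250.  20.  31.] [604.7 -71.5  59.6]
beaker 0.91 [155. 336.  29.  36.] [ 657.1 -420.9    2.5]
pen 0.44 [113. 270.  36.  35.] [ 445.9 -447.9    4.7]
side cam at [487.1
[... 161 characters left out ...]
.   73.1  76.9]
tin_left 0.95 [305. 297.  30.  38.] [549.5 150.2  62.8]
tin_left 0.71 [389. 310.  28.  38.] [392.  157.2  58.3]
tin_left 0.63 [296. 382.  28.  42.] [546.4 322.4  53.9]
tin_middle 0.72 [303. 266.  26.  30.] [567.8  63.2  57.5]
tin_middle 0.49 [302. 297.  30.  40.] [554.1 154.   63.6]
tin_middle 0.23 [249. 221.  97. 111.] [604.1  71.7  78.1]
tin_right 0.64 [311. 173.  20.  33.] [ 589.7 -208.6   57.2]
tin_right 0.64 [380. 262.  27.  37.] [413.1  41.3  56.2]
tin_right 0.61 [304. 223.  22.  32.] [583.5 -49.7  58.5]
motor_unit 0.58 [225. 408. 121.  72.] [576.9 390.6  36.2]
beaker 0.71 [287. 124.  24.  30.] [ 667.6 -388.8   58.7]
pen 0.68 [362. 145.  52.   7.] [ 438.7 -444.5    7.6]
```

```bash
python3 - <<'E'
import cv2,numpy as np
a=cv2.imread("pics/scene0.png")[150:400,100:460]
b=cv2.imread("pics/side0.png")[100:480,200:450]
cv2.imwrite("pics/crop1.png",cv2.resize(a,None,fx=2.2,fy=2.2,interpolation=cv2.INTER_CUBIC))
cv2.imwrite("pics/crop2.png",cv2.resize(b,None,fx=1.55,fy=1.55,interpolation=cv2.INTER_CUBIC))
E
python3 - <<'E'
import sys;sys.path.insert(0,'.')
from h import *
np.set_printoptions(precision=1,suppress=True)
s=robot.snapshot("side");s2=robot.snapshot("scene")
P=np.concatenate([cloud(s).reshape(-1,3),cloud(s2).reshape(-1,3)])
P=P[np.isfinite(P).all(1)]
C=np.concatenate([s["color"].reshape(-1,3),s2["color"].reshape(-1,3)])
np.savez("c.npz",P=P)
box=lambda lo,hi:P[(P[:,0]>400)&(P[:,0]<850)&(abs(P[:,1]-30)<260)&(P[:,2]>lo)&(P[:,2]<hi)]
# top-down height map 2.5 mm/px
H=np.zeros((200,240),np.float32)
i=((850-P[:,0])/2.5).astype(int);j=((330-P[:,1])/2.5).astype(int)
m=(i>=0)&(i<200)&(j>=0)&(j<240)&(P[:,2]<140)
np.maximum.at(H,(i[m],j[m]),P[m,2])
cv2.imwrite("pics/hm.png",cv2.resize(cv2.applyColorMap((H*1.9).clip(0,255).astype(np.uint8),cv2.COLORMAP_JET),None,fx=3,fy=3,interpolation=0))
E
```

```text
(no output)
```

View pics/crop1.png

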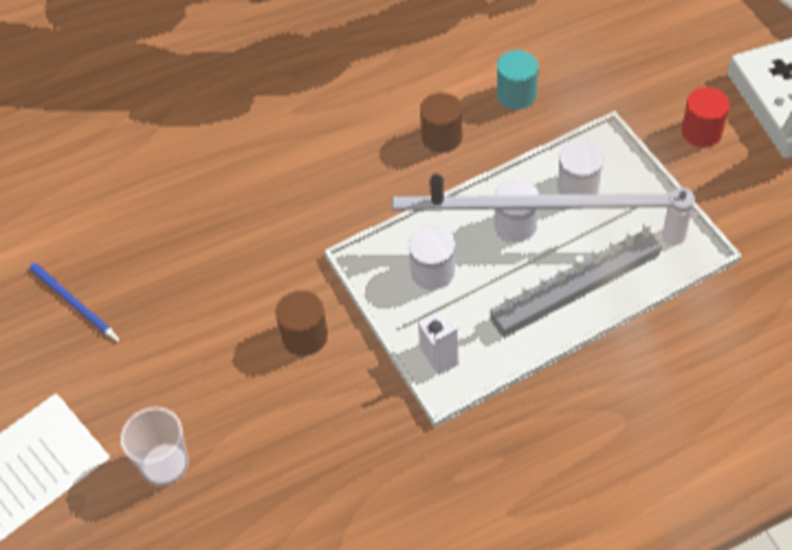

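View pics/hm.png

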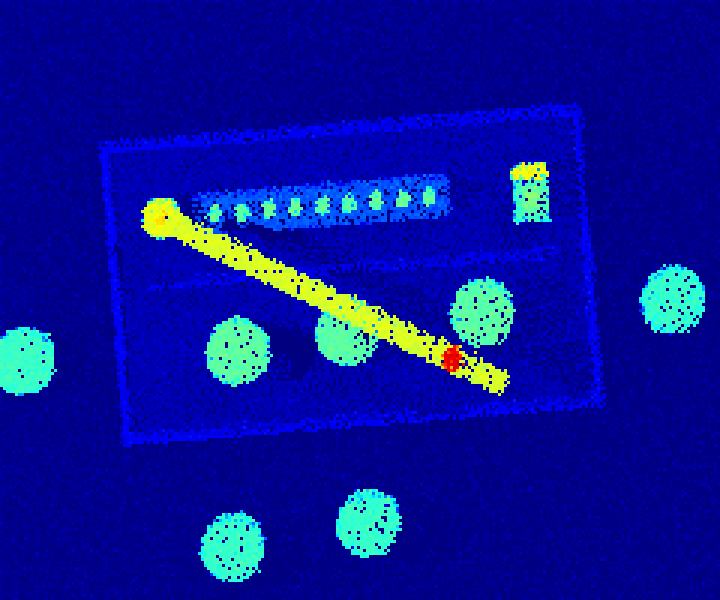

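The three plain aluminium tins are at crop px (580,165), (516,210) and (432,255), all inside the tray. The look-alikes are brown (441,120) and (302,322), turquoise (517,80) and red (705,117), all outside it. The knob is at (437,188), the hinge at (682,197) and the catch post at (437,340). Next I'll fit numbers to these.

```bash
cat > fit.py <<'E'
from h import *
def circ(P,c,zlo,zhi,r):
    c=np.array(c,float)
    for _ in range(6):
        Q=P[(P[:,2]>zlo)&(P[:,2]<zhi)&(np.hypot(*(P[:,:2]-c).T)<r)]
        (x0,x1),(y0,y1)=[np.percentile(Q[:,k],[1,99]) for k in (0,1)]
        c=np.array([(x0+x1)/2,(y0+y1)/2])
    return c,(x1-x0,y1-y0),Q
E
python3 - <<'E'
from fit import *
np.set_printoptions(precision=1,suppress=True)
P=np.load("c.npz")["P"]
f=lambda u,v:(850-v/3*2.5,330-u/3*2.5)
for n,u,v,lo,hi,r in [("L",238,350,56,66,30),("M",347,325,56,66,33),("R",483,312,56,66,30),("knob",452,358,85,125,15),("hinge",161,218,70,95,26),("catch",531,192,50,95,30)]:
    c,sz,Q=circ(P,f(u,v),lo,hi,r);print(n,c,np.array(sz),Q[:,2].min(),Q[:,2].max(),len(Q))
h,_,_=circ(P,f(161,218),70,95,26)
Q=P[(P[:,2]>72)&(P[:,2]<81)]; d=Q[:,:2]-h
Q=Q[(np.hypot(*d.T)>40)&(np.hypot(*d.T)<330)&(Q[:,0]<700)&(Q[:,1]<200)]
vx,vy,x0,y0=cv2.fitLine(Q[:,:2].astype(np.float32),cv2.DIST_HUBER,0,.01,.01).ravel()
print("bar dir",vx,vy,"n",len(Q),"dist hinge to line",(h[0]-x0)*vy-(h[1]-y0)*vx, "end r",np.percentile(np.hypot(*(Q[:,:2]-h).T),99.5))
T=P[(P[:,2]>10)&(P[:,2]<17)&(P[:,0]>470)&(P[:,0]<770)&(abs(P[:,1]-36)<225)]
# rim outline
(cx,cy),wh,a=cv2.minAreaRect(T[:,:2].astype(np.float32));print("tray",cx,cy,wh,a)
E
```

```text
L [556.7 132.2] [51.  48.8] 56.110546319374805 65.73459479686704 737
M [573.5  40.5] [51.8 48.2] 56.05366218780975 65.76584723975647 488
R [589.1 -72.2] [50.8 48.5] 56.014456097291365 65.97553784473355 636
knob [551.2 -46.6] [18.6 14.6] 85.04567482349671 123.51857926540174 177
hinge [664.7 186.2] [35.6 46.2] 70.0394010582751 91.21092163839634 446
catch [ 689.8 -112.2] [47.2 28.7] 50.03726809577094 86.93347716410567 458
bar dir 0.4336291 0.90109146 n 1401 dist hinge to line 2.147296104434403 end r 307.91027714415105
tray 622.1859741210938 36.2008056640625 (254.1494903564453, 404.9122009277344) 4.637960910797119
```

```bash
cat > mv.py <<'E'
from h import *
from scipy.spatial.transform import Rotation as Ro
T0=np.array([622.2,36.2]);YAW=.081
def tw(x,y): c,s=np.cos(YAW),np.sin(YAW);return T0+[c*x-s*y,s*x+c*y]
def wt(p): c,s=np.cos(YAW),np.sin(YAW);d=np.array(p[:2])-T0;return np.array([c*d[0]+s*d[1],-s*d[0]+c*d[1]])
def plan(pts,yaw=None):
    """yaw: world direction of jaw axis (mod pi). prints dp (units) & twist for targets"""
    st=robot.get_state();q=np.array(st["tcp_rot"]);R=Ro.from_quat(q,scalar_first=True)
    p=np.array(st["ee_pos"]);M=R.as_matrix()
    print("t",round(st["clock"],2),"pos",p.round(1),"q",q.round(3),"F",np.round(st["ft_force"],2),"op",round(st["opening"],1),"j",np.round(st["joint_pos"],2))
    print("toolx",M[:,0].round(3),"tooly",M[:,1].round(3),"yawjaw",round(np.arctan2(M[1,1],M[0,1]),3))
    for P in pts: print(np.round(P,1),"dp",(M.T@(np.array(P)-p)/25).round(2))
    if yaw is not None:
        for y in (yaw,yaw+np.pi):
            B=np.array([np.cos(y),np.sin(y),0]);Z=np.array([0,0,-1.]);D=np.stack([np.cross(B,Z),B,Z],1)
            print("yaw",y,"twist",(Ro.from_matrix(M.T@D).as_rotvec()/np.radians(6)).round(2))
E
python3 - <<'E'
from mv import *
h=tw(60,155);print("hinge",h)
def K(th): a=YAW-th; r=np.array([np.sin(a),-np.cos(a)]);return h+270*r,np.array([np.cos(a),np.sin(a)])
k,t=K(.532);print("knob",k)
a=k-50*t;plan([[*a,200],[*a,115]],YAW-.27)
E
```

```text
hinge [669.46200198 195.54648778]
knob [551.77824582 -47.45666762]
t 1.0 pos [226.4 473.7 256.3] q [0.    0.221 0.975 0.   ] F [-0.52 -0.23 -0.01] op 85.4 j [1.   0.05 0.1  1.62 0.   1.44]
toolx [-0.902  0.431 -0.   ] tooly [0.431 0.902 0.   ] yawjaw 1.125
[506.8 -25.7 200. ] dp [-18.73 -13.19   2.25]
[506.8 -25.7 115. ] dp [-18.73 -13.19   5.65]
yaw -0.189 twist [ 0.   -0.   12.55]
yaw 2.952592653589793 twist [  0.     0.   -17.45]
```

Request:
{"api": "step_arm", "payload": {"moves": [{"dp": [-1.2, -0.8, 0.1], "twist": [0, 0, 0.9], "fingers": 0}, {"dp": [-2.4, -1.7, 0.3], "twist": [0, 0, 1.8], "fingers": 0}, {"dp": [-3.6, -2.5, 0.4], "twist": [0, 0, 2.7], "fingers": 0}, {"dp": [-4.8, -3.4, 0.6], "twist": [0, 0, 3.6], "fingers": 0}, {"dp": [-6.0, -4.2, 0.7], "twist": [0, 0, 4.5], "fingers": 0}, {"dp": [-7.2, -5.0, 0.9], "twist": [0, 0, 5.4], "fingers": 0}, {"dp": [-8.4, -5.9, 1.0], "twist": [0, 0, 6.3], "fingers": 0}, {"dp": [-9.6, -6.7, 1.1], "twist": [0, 0, 7.2], "fingers": 0}]}}

```text
clock: 1.67
ee_pos: [371.0, 217.3, 228.7]
tcp_rot: [0.0, 0.566, 0.824, 0.0]
ft_force: [0.2, 0.3, -0.4]
opening: -0.2
```

```bash
python3 - <<'E'
from mv import *
plan([[506.8,-25.7,200]],YAW-.27)
E
```

```text
t 1.67 pos [371.  217.3 228.7] q [0.    0.566 0.824 0.   ] F [ 0.22  0.27 -0.37] op -0.2 j [ 0.37 -0.2  -0.19  1.58 -0.    1.58]
toolx [-0.358  0.934 -0.   ] tooly [0.934 0.358 0.   ] yawjaw 0.367
[506.8 -25.7 200. ] dp [-11.02   1.59   1.15]
yaw -0.189 twist [ 0.  -0.   5.3]
yaw 2.952592653589793 twist [  0.    0.  -24.7]
```

Request:
{"api": "step_arm", "payload": {"moves": [{"dp": [-1.5, 0.2, 0.2], "twist": [0, 0, 0.8], "fingers": 0}, {"dp": [-3.0, 0.4, 0.3], "twist": [0, 0, 1.6], "fingers": 0}, {"dp": [-4.5, 0.6, 0.5], "twist": [0, 0, 2.4], "fingers": 0}, {"dp": [-6.0, 0.9, 0.6], "twist": [0, 0, 3.2], "fingers": 0}, {"dp": [-7.5, 1.1, 0.8], "twist": [0, 0, 4.0], "fingers": 0}, {"dp": [-9.0, 1.3, 1.0], "twist": [0, 0, 4.8], "fingers": 0}, {"dp": [-10.3, 1.5, 1.1], "twist": [0, 0, 5.3], "fingers": 0}, {"dp": [-11.0, 1.6, 1.15], "twist": [0, 0, 5.3], "fingers": 0}]}}

```text
clock: 2.33
ee_pos: [508.9, -26.2, 199.3]
tcp_rot: [0.0, 0.771, 0.637, -0.0]
ft_force: [-0.3, 1.3, -0.5]
opening: 0.1
```

```bash
cat > arc.py <<'E'
from mv import *
h=tw(60,155)
def K(th): a=YAW-th; r=np.array([np.sin(a),-np.cos(a)]);return h+270*r,np.array([np.cos(a),np.sin(a)])
E
python3 - <<'E'
from arc import *
k,t=K(.532)
P=[[*(k-50*t),115]]
for th in (.532,.45,.35,.25,.15,.1,.06,.03,0):
    k,t=K(th);P.append([*(k-22*t),115])
plan(P,YAW-.27)
s=robot.snapshot("wrist");cv2.imwrite("pics/w1.png",s["color"])
E
```

```text
t 2.33 pos [508.9 -26.2 199.3] q [ 0.     0.771  0.637 -0.   ] F [-0.33  1.26 -0.46] op 0.1 j [-0.18  0.   -0.06  1.51 -0.    1.58]
toolx [ 0.188  0.982 -0.001] tooly [ 0.982 -0.188  0.   ] yawjaw -0.189
[506.8 -25.7 115. ] dp [ 0.01 -0.09  3.37]
[532.  -37.9 115. ] dp [-0.28  1.    3.37]
[551.6 -48.3 115. ] dp [-0.55  1.84  3.37]
[576.5 -58.9 115. ] dp [-0.77  2.9   3.37]
[602.4 -66.9 115. ] dp [-0.89  3.98  3.37]
[628.9 -72.3 115. ] dp [-0.91  5.06  3.37]
[642.3 -74.  115. ] dp [-0.87  5.6   3.37]
[653.1 -74.9 115. ] dp [-0.82  6.03  3.37]
[661.3 -75.2 115. ] dp [-0.78  6.36  3.37]
[669.4 -75.3 115. ] dp [-0.72  6.68  3.37]
yaw -0.189 twist [ 0.    0.01 -0.  ]
yaw 2.952592653589793 twist [ 2.e-02 -0.e+00  3.e+01]
```

View pics/w1.png

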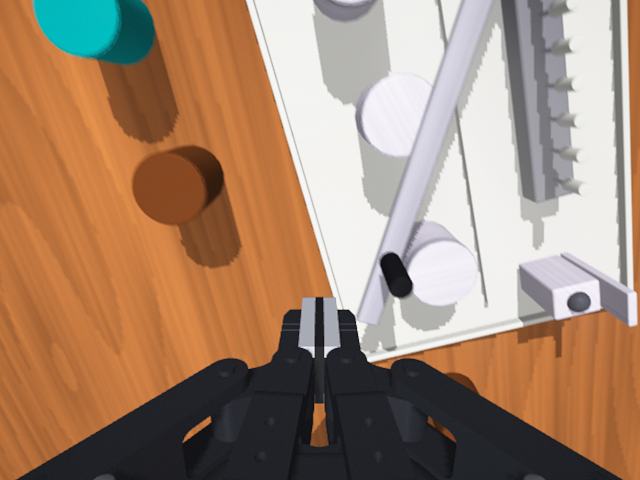

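The wrist view has the closed fingers at (320,330). The knob is at (397,275), clear and to the front right, and the catch post is at (575,285). I'll lower behind the knob, then push it round the arc.

Request:
{"api": "step_arm", "payload": {"moves": [{"dp": [0, -0.1, 1.0], "twist": [0, 0, 0], "fingers": 0}, {"dp": [0, -0.1, 2.0], "twist": [0, 0, 0], "fingers": 0}, {"dp": [0, -0.1, 3.0], "twist": [0, 0, 0], "fingers": 0}, {"dp": [0, -0.1, 3.37], "twist": [0, 0, 0], "fingers": 0}, {"dp": [0, -0.1, 3.37], "twist": [0, 0, 0], "fingers": 0}, {"dp": [-0.1, 0.3, 3.37], "twist": [0, 0, 0], "fingers": 0}, {"dp": [-0.2, 0.7, 3.37], "twist": [0, 0, 0], "fingers": 0}, {"dp": [-0.28, 1.0, 3.37], "twist": [0, 0, 0], "fingers": 0}]}}

```text
clock: 3.05
ee_pos: [532.6, -34.3, 117.9]
tcp_rot: [0.001, 0.769, 0.639, 0.001]
ft_force: [0.1, 0.3, -0.8]
opening: -0.3
```

Request:
{"api": "step_arm", "payload": {"moves": [{"dp": [-0.15, 0.4, 0], "twist": [0, 0, 0], "fingers": 0}, {"dp": [-0.27, 0.84, 0], "twist": [0, 0, 0], "fingers": 0}, {"dp": [-0.39, 1.35, 0], "twist": [0, 0, 0], "fingers": 0}, {"dp": [-0.49, 1.9, 0], "twist": [0, 0, 0], "fingers": 0}, {"dp": [-0.56, 2.4, 0], "twist": [0, 0, 0], "fingers": 0}, {"dp": [-0.61, 2.98, 0], "twist": [0, 0, 0], "fingers": 0}, {"dp": [-0.63, 3.5, 0], "twist": [0, 0, 0], "fingers": 0}, {"dp": [-0.63, 4.06, 0], "twist": [0, 0, 0], "fingers": 0}]}}

```text
clock: 3.72
ee_pos: [629.1, -68.3, 117.4]
tcp_rot: [0.0, 0.769, 0.639, 0.001]
ft_force: [-0.3, 0.9, 0.5]
opening: -0.0
```

```bash
python3 - <<'E'
from arc import *
P=[]
for th in (.1,.06,.03,0):
    k,t=K(th);P.append([*(k-22*t),115])
plan(P)
s=robot.snapshot("side");p=cloud(s).reshape(-1,3)
Q=p[(p[:,2]>84)&(p[:,2]<90)&(p[:,0]<740)&(p[:,0]>600)&(abs(p[:,1]+75)<30)]
print("knob/finger pts x,y range",np.percentile(Q,[2,98],axis=0).round(1) if len(Q) else None)
s=robot.snapshot("wrist");cv2.imwrite("pics/w2.png",s["color"])
E
```

```text
t 3.72 pos [629.1 -68.3 117.4] q [0.    0.769 0.639 0.001] F [-0.25  0.91  0.46] op -0.0 j [-0.21  0.34  0.16  1.39  0.    1.54]
toolx [0.183 0.983 0.   ] tooly [ 0.983 -0.183  0.001] yawjaw -0.184
[642.3 -74.  115. ] dp [-0.13  0.56  0.1 ]
[653.1 -74.9 115. ] dp [-0.08  1.    0.1 ]
[661.3 -75.2 115. ] dp [-0.04  1.32  0.1 ]
[669.4 -75.3 115. ] dp [0.02 1.64 0.1 ]
knob/finger pts x,y range [[ 640.8 -103.6   84.5]
 [ 705.7  -68.1   89.9]]
```

View pics/w2.png

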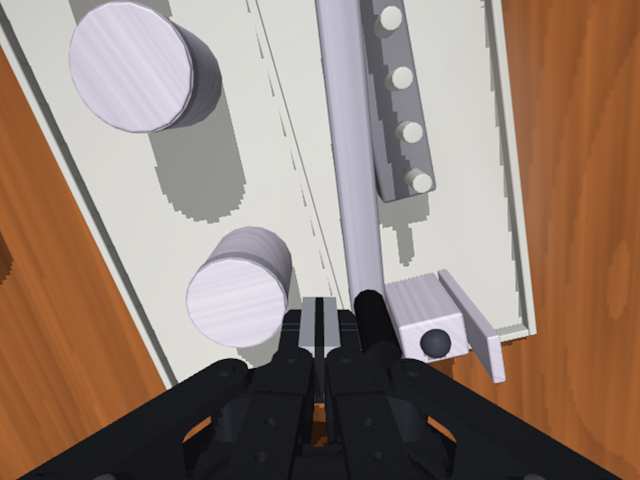

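The knob at (372,310) sits against the finger and the bar has nearly reached the catch post at (430,320). I'll keep pushing, a little past the nominal shut position.

Request:
{"api": "step_arm", "payload": {"moves": [{"dp": [-0.1, 0.3, 0], "twist": [0, 0, 0], "fingers": 0}, {"dp": [-0.13, 0.56, 0], "twist": [0, 0, 0], "fingers": 0}, {"dp": [-0.1, 0.8, 0], "twist": [0, 0, 0], "fingers": 0}, {"dp": [-0.08, 1.0, 0], "twist": [0, 0, 0], "fingers": 0}, {"dp": [-0.06, 1.16, 0], "twist": [0, 0, 0], "fingers": 0}, {"dp": [-0.04, 1.32, 0], "twist": [0, 0, 0], "fingers": 0}, {"dp": [-0.02, 1.42, 0], "twist": [0, 0, 0], "fingers": 0}, {"dp": [0, 1.5, 0], "twist": [0, 0, 0], "fingers": 0}]}}

```text
clock: 4.48
ee_pos: [664.8, -74.8, 115.9]
tcp_rot: [-0.0, 0.769, 0.639, 0.0]
ft_force: [-1.1, 0.9, 1.5]
opening: -0.1
```

```bash
cat > bar.py <<'E'
from arc import *
def bar():
    s=robot.snapshot("side");s2=robot.snapshot("scene")
    p=np.concatenate([cloud(s).reshape(-1,3),cloud(s2).reshape(-1,3)]);h=tw(60,155)
    Q=p[(p[:,2]>72)&(p[:,2]<81)];d=Q[:,:2]-h;r=np.hypot(*d.T);al=np.arctan2(d[:,0],-d[:,1])
    m=(r>60)&(r<240)&(abs(al-YAW+.1)<.3);Q=Q[m]
    vx,vy,x0,y0=cv2.fitLine(Q[:,:2].astype(np.float32),cv2.DIST_HUBER,0,.01,.01).ravel()
    print("bar theta ~",YAW-np.arctan2(-vx/vy,1) , "median-polar",YAW-np.median(al[m]),len(Q))
E
python3 - <<'E'
from bar import *
bar();plan([])
E
```

```text
bar theta ~ 0.0072210506 median-polar 0.021343436279645883 959
t 4.58 pos [665.6 -75.2 115.8] q [0.001 0.769 0.639 0.   ] F [ 0.12 -0.84  0.55] op -0.0 j [-0.21  0.44  0.28  1.41 -0.    1.54]
toolx [ 0.183  0.983 -0.   ] tooly [ 0.983 -0.183  0.001] yawjaw -0.184
```

Request:
{"api": "step_arm", "payload": {"moves": [{"dp": [0, 0.08, 0], "twist": [0, 0, 0], "fingers": 0}, {"dp": [0, 0.16, 0], "twist": [0, 0, 0], "fingers": 0}, {"dp": [0, 0.2, 0], "twist": [0, 0, 0], "fingers": 0}, {"dp": [0, 0.24, 0], "twist": [0, 0, 0], "fingers": 0}, {"dp": [0, 0.28, 0], "twist": [0, 0, 0], "fingers": 0}, {"dp": [0, 0.28, 0], "twist": [0, 0, 0], "fingers": 0}, {"dp": [0, 0.28, 0], "twist": [0, 0, 0], "fingers": 0}, {"dp": [0, 0.28, 0], "twist": [0, 0, 0], "fingers": 0}]}}

```text
clock: 5.25
ee_pos: [668.9, -75.8, 115.5]
tcp_rot: [-0.002, 0.769, 0.639, -0.002]
ft_force: [-7.7, 1.1, 3.8]
opening: 0.4
```

```bash
python3 - <<'E'
from bar import *
bar();plan([])
E
```

```text
bar theta ~ -0.00403028 median-polar 0.012370308544673525 954
t 5.35 pos [668.9 -75.8 115.5] q [-0.002  0.769  0.639 -0.002] F [-7.73  1.86  2.76] op -0.2 j [-0.21  0.46  0.3   1.43 -0.    1.54]
toolx [ 0.183  0.983 -0.   ] tooly [ 0.983 -0.183 -0.006] yawjaw -0.184
```

Request:
{"api": "step_arm", "payload": {"moves": [{"dp": [0, 0.08, 0], "twist": [0, 0, 0], "fingers": 0}, {"dp": [0, 0.16, 0], "twist": [0, 0, 0], "fingers": 0}, {"dp": [0, 0.2, 0], "twist": [0, 0, 0], "fingers": 0}, {"dp": [0, 0.2, 0], "twist": [0, 0, 0], "fingers": 0}, {"dp": [0, 0.2, 0], "twist": [0, 0, 0], "fingers": 0}, {"dp": [0, 0.2, 0], "twist": [0, 0, 0], "fingers": 0}, {"dp": [0, 0.2, 0], "twist": [0, 0, 0], "fingers": 0}, {"dp": [0, 0.2, 0], "twist": [0, 0, 0], "fingers": 0}]}}

```text
clock: 6.02
ee_pos: [669.5, -75.9, 115.4]
tcp_rot: [-0.006, 0.769, 0.639, -0.005]
ft_force: [-18.4, 3.1, 9.5]
opening: -0.2
```

The force rose from 8 to 18 N with only 0.6 mm of travel, so the bar is on its stop. I'll back off and raise.

Request:
{"api": "step_arm", "payload": {"moves": [{"dp": [0, -0.5, 0], "twist": [0, 0, 0], "fingers": 0}, {"dp": [0, -1.3, 0], "twist": [0, 0, 0], "fingers": 0}, {"dp": [0, -2.0, -0.3], "twist": [0, 0, 0], "fingers": 0}, {"dp": [0, -2.5, -1.2], "twist": [0, 0, 0], "fingers": 85}, {"dp": [0, -3.0, -2.2], "twist": [0, 0, 0], "fingers": 85}, {"dp": [0, -4.0, -3.2], "twist": [0, 0, 0], "fingers": 85}, {"dp": [0, -5.0, -4.0], "twist": [0, 0, 0], "fingers": 85}, {"dp": [0, -6.0, -4.0], "twist": [0, 0, 0], "fingers": 85}]}}

```text
clock: 6.68
ee_pos: [531.2, -50.5, 221.7]
tcp_rot: [0.004, 0.769, 0.639, 0.003]
ft_force: [0.6, -0.3, 0.6]
opening: 60.4
```

```bash
python3 - <<'E'
from bar import *
from fit import circ
np.set_printoptions(precision=1,suppress=True)
bar()
s=robot.snapshot("side");s2=robot.snapshot("scene")
P=np.concatenate([cloud(s).reshape(-1,3),cloud(s2).reshape(-1,3)])
c,sz,Q=circ(P,tw(60,-115),88,125,18);print("knob",c,sz,wt(c))
for n,a in [("L",(556.7,132.2)),("M",(573.5,40.5)),("R",(589.1,-72.2))]:
    c,sz,Q=circ(P,a,56,66,30);print(n,c,sz,"tray",wt(c),len(Q))
    if n=="L": L=c
plan([[*L,200],[*L,44]],YAW)
E
```

```text
bar theta ~ -0.007484123 median-polar 0.011418004594634573 971
knob [690.1 -72.7] (np.float64(18.643935764231287), np.float64(13.928079521102717)) [  58.8 -114. ]
L [556.8 132.5] (np.float64(50.36256346488324), np.float64(47.70152305414163)) tray [-57.3 101.3] 725
M [573.4  40.8] (np.float64(49.955857513543606), np.float64(47.87052196852902)) tray [-48.3   8.5] 676
R [589.7 -72. ] (np.float64(51.48936624241571), np.float64(48.76841356901677)) tray [ -41.2 -105.2] 625
t 6.88 pos [529.5 -50.  216.1] q [0.  0.8 0.6 0. ] F [0.7 0.3 0.5] op 85.0 j [-0.2  0.1  0.   1.5 -0.   1.5]
toolx [ 0.2  1.  -0. ] tooly [ 1.  -0.2  0. ] yawjaw -0.184
[556.8 132.5 200. ] dp [ 7.4 -0.3  0.6]
[556.8 132.5  44. ] dp [ 7.4 -0.3  6.9]
yaw 0.081 twist [ 0.   0.  -2.5]
yaw 3.222592653589793 twist [ 0.  -0.  27.5]
```

Request:
{"api": "step_arm", "payload": {"moves": [{"dp": [1.4, -0.1, 0.1], "twist": [0, 0, -0.5], "fingers": 85}, {"dp": [2.8, -0.1, 0.2], "twist": [0, 0, -1], "fingers": 85}, {"dp": [4.2, -0.2, 0.3], "twist": [0, 0, -1.5], "fingers": 85}, {"dp": [5.6, -0.25, 0.5], "twist": [0, 0, -2], "fingers": 85}, {"dp": [6.8, -0.3, 0.6], "twist": [0, 0, -2.5], "fingers": 85}, {"dp": [7.4, -0.3, 1.2], "twist": [0, 0, -2.53], "fingers": 85}, {"dp": [7.4, -0.3, 2.2], "twist": [0, 0, -2.53], "fingers": 85}, {"dp": [7.4, -0.3, 2.6], "twist": [0, 0, -2.53], "fingers": 85}]}}

```text
clock: 7.55
ee_pos: [555.3, 134.6, 146.8]
tcp_rot: [-0.001, 0.677, 0.736, -0.002]
ft_force: [-0.7, -0.2, -0.9]
opening: 85.3
```

```bash
python3 - <<'E'
from mv import *
plan([[556.8,132.5,43]],YAW)
E
```

```text
t 7.55 pos [555.3 134.6 146.8] q [-0.001  0.677  0.736 -0.002] F [-0.65 -0.19 -0.86] op 85.3 j [ 0.12  0.18  0.02  1.42 -0.    1.61]
toolx [-0.083  0.997 -0.   ] tooly [ 0.997  0.083 -0.004] yawjaw 0.083
[556.8 132.5  43. ] dp [-0.09  0.07  4.15]
yaw 0.081 twist [-0.04  0.    0.02]
yaw 3.222592653589793 twist [ -0.    -0.06 -29.98]
```

Request:
{"api": "step_arm", "payload": {"moves": [{"dp": [-0.05, 0.03, 0.8], "twist": [0, 0, 0], "fingers": 85}, {"dp": [-0.08, 0.06, 1.6], "twist": [0, 0, 0], "fingers": 85}, {"dp": [-0.08, 0.06, 2.4], "twist": [0, 0, 0], "fingers": 85}, {"dp": [-0.08, 0.06, 3.1], "twist": [0, 0, 0], "fingers": 85}, {"dp": [-0.08, 0.06, 3.6], "twist": [0, 0, 0], "fingers": 85}, {"dp": [-0.08, 0.06, 4.0], "twist": [0, 0, 0], "fingers": 85}, {"dp": [-0.08, 0.06, 4.15], "twist": [0, 0, 0], "fingers": 85}, {"dp": [-0.08, 0.06, 4.15], "twist": [0, 0, 0], "fingers": 85}]}}

```text
clock: 8.22
ee_pos: [556.8, 131.2, 46.0]
tcp_rot: [-0.001, 0.678, 0.735, -0.001]
ft_force: [-0.5, 0.0, -0.3]
opening: 85.2
```

Request:
{"api": "step_arm", "payload": {"moves": [{"dp": [0, 0, 0], "twist": [0, 0, 0], "fingers": 70}, {"dp": [0, 0, 0], "twist": [0, 0, 0], "fingers": 60}, {"dp": [0, 0, 0], "twist": [0, 0, 0], "fingers": 50}, {"dp": [0, 0, 0], "twist": [0, 0, 0], "fingers": 40}, {"dp": [0, 0, 0], "twist": [0, 0, 0], "fingers": 40}, {"dp": [0, 0, 0], "twist": [0, 0, 0], "fingers": 40}, {"dp": [0, 0, 0], "twist": [0, 0, 0], "fingers": 40}, {"dp": [0, 0, 0], "twist": [0, 0, 0], "fingers": 40}]}}

```text
clock: 8.88
ee_pos: [558.6, 131.7, 48.9]
tcp_rot: [0.001, 0.678, 0.735, 0.001]
ft_force: [-0.0, -0.3, 6.1]
opening: 48.9
```

Request:
{"api": "step_arm", "payload": {"moves": [{"dp": [0, 0, -0.3], "twist": [0, 0, 0], "fingers": 40}, {"dp": [0, 0, -0.8], "twist": [0, 0, 0], "fingers": 40}, {"dp": [0, 0, -1.4], "twist": [0, 0, 0], "fingers": 40}, {"dp": [0, 0, -2], "twist": [0, 0, 0], "fingers": 40}, {"dp": [0, 0, -2.4], "twist": [0, 0, 0], "fingers": 40}, {"dp": [0, 0, -2.4], "twist": [0, 0, 0], "fingers": 40}, {"dp": [0, 0, -2.4], "twist": [0, 0, 0], "fingers": 40}, {"dp": [0, 0, -2.4], "twist": [0, 0, 0], "fingers": 40}]}}

```text
clock: 9.55
ee_pos: [556.6, 131.4, 106.3]
tcp_rot: [-0.0, 0.678, 0.735, -0.001]
ft_force: [-0.3, 0.8, -1.8]
opening: 48.9
```

```bash
cat > heft.py <<'E'
from mv import *
F=[];E=[]
for i in range(8):
    s=robot.snapshot("side" if i%2 else "scene");st=robot.get_state();F.append(st["ft_force"]);E.append(st["effort"])
print("F",np.mean(F,0).round(2),"sd",np.std(F,0).round(2),"effort",np.mean(E,0).round(2))
P=cloud(s);p=np.array(st["ee_pos"]);Q=P.reshape(-1,3);Q=Q[np.hypot(*(Q[:,:2]-p[:2]).T)<24]
print("tcp",p.round(1),"op",st["opening"],"z pts below tcp",np.percentile(Q[(Q[:,2]>25)&(Q[:,2]<p[2]),2],[2,50]).round(1) )
cv2.imwrite("pics/heft.png",s["color"]);plan([])
E
python3 heft.py
```

```text
F [-0.3  -0.06 -1.79] sd [0.48 0.43 0.34] effort [ 0.000e+00 -3.990e+01  3.249e+01  1.000e-02  0.000e+00  0.000e+00]
tcp [557.  131.5 106.6] op 48.506002287647895 z pts below tcp [64.4 84.4]
t 9.95 pos [557.  131.5 106.6] q [-0.     0.678  0.735 -0.   ] F [-0.9   0.17 -1.94] op 48.5 j [ 0.11  0.19 -0.04  1.34  0.    1.6 ]
toolx [-0.081  0.997 -0.   ] tooly [ 0.997  0.081 -0.001] yawjaw 0.081
```

Request:
{"api": "step_arm", "payload": {"moves": [{"dp": [0, 0, 0.5], "twist": [0, 0, 0], "fingers": 40}, {"dp": [0, 0, 1.0], "twist": [0, 0, 0], "fingers": 40}, {"dp": [0, 0, 1.5], "twist": [0, 0, 0], "fingers": 40}, {"dp": [0, 0, 1.9], "twist": [0, 0, 0], "fingers": 40}, {"dp": [0, 0, 2.15], "twist": [0, 0, 0], "fingers": 40}, {"dp": [0, 0, 2.3], "twist": [0, 0, 0], "fingers": 40}, {"dp": [0, 0, 2.3], "twist": [0, 0, 0], "fingers": 40}, {"dp": [0, 0, 2.3], "twist": [0, 0, 0], "fingers": 40}]}}

```text
clock: 10.62
ee_pos: [557.2, 131.5, 49.3]
tcp_rot: [0.0, 0.678, 0.735, 0.0]
ft_force: [-0.3, -0.6, -1.2]
opening: 48.8
```

Request:
{"api": "step_arm", "payload": {"moves": [{"dp": [0, 0, 0], "twist": [0, 0, 0], "fingers": 55}, {"dp": [0, 0, 0], "twist": [0, 0, 0], "fingers": 62}, {"dp": [0, 0, 0], "twist": [0, 0, 0], "fingers": 70}, {"dp": [0, 0, 0], "twist": [0, 0, 0], "fingers": 78}, {"dp": [0, 0, 0], "twist": [0, 0, 0], "fingers": 85}, {"dp": [0, 0, -0.5], "twist": [0, 0, 0], "fingers": 85}, {"dp": [0, 0, -1.5], "twist": [0, 0, 0], "fingers": 85}, {"dp": [0, 0, -2.5], "twist": [0, 0, 0], "fingers": 85}]}}

```text
clock: 11.28
ee_pos: [556.1, 131.4, 112.2]
tcp_rot: [-0.001, 0.678, 0.735, -0.001]
ft_force: [1.3, -0.4, 0.6]
opening: 85.1
```

```bash
cat > nxt.py <<'E'
import sys
from mv import *
from fit import circ
np.set_printoptions(precision=1,suppress=True)
s=robot.snapshot("side");s2=robot.snapshot("scene")
P=np.concatenate([cloud(s).reshape(-1,3),cloud(s2).reshape(-1,3)])
for n,a in [("L",(556.7,132.2)),("M",(573.4,40.8)),("R",(589.5,-72))]:
    try:
        c,sz,Q=circ(P,a,56,66,30);print(n,c,sz,"tray",wt(c),"z",np.median(Q[:,2]),len(Q))
    except Exception as e: print(n,e)
X={"L":(556.8,132.5),"M":(573.4,40.8),"R":(589.5,-72)}[sys.argv[1]]
np.set_printoptions(precision=2,suppress=True)
plan([[*X,140],[*X,44]],YAW)
E
python3 nxt.py M
```

```text
L [557.1 132.1] (np.float64(50.67117681062393), np.float64(49.47085434217415)) tray [-57.1 100.8] z 61.36061416653459 730
M [575.4  41.7] (np.float64(49.80749856627415), np.float64(47.15735660095346)) tray [-46.2   9.3] z 60.54958830536481 292
R [591.3 -71.6] (np.float64(47.14379892318368), np.float64(48.14306428790975)) tray [ -39.5 -104.9] z 60.57272671161838 297
t 11.38 pos [561.  132.  118.7] q [0.   0.68 0.73 0.  ] F [ 0.85 -0.3   0.35] op 85.3 j [ 0.11  0.18 -0.03  1.35  0.    1.6 ]
toolx [-0.08  1.    0.  ] tooly [1.   0.08 0.01] yawjaw 0.081
[573.4  40.8 140. ] dp [-3.68  0.21 -0.85]
[573.4  40.8  44. ] dp [-3.68  0.17  2.99]
yaw 0.081 twist [ 0.1 -0.   0. ]
yaw 3.222592653589793 twist [  0.01   0.16 -30.  ]
```

Request:
{"api": "step_arm", "payload": {"moves": [{"dp": [0, 0, -0.5], "twist": [0, 0, 0], "fingers": 85}, {"dp": [-0.8, 0.1, -0.9], "twist": [0, 0, 0], "fingers": 85}, {"dp": [-1.7, 0.2, -0.9], "twist": [0, 0, 0], "fingers": 85}, {"dp": [-2.6, 0.3, -0.9], "twist": [0, 0, 0], "fingers": 85}, {"dp": [-3.3, 0.35, -0.9], "twist": [0, 0, 0], "fingers": 85}, {"dp": [-3.67, 0.35, -0.9], "twist": [0, 0, 0], "fingers": 85}, {"dp": [-3.67, 0.35, -0.9], "twist": [0, 0, 0], "fingers": 85}, {"dp": [-3.67, 0.35, -0.9], "twist": [0, 0, 0], "fingers": 85}]}}

```text
clock: 12.05
ee_pos: [572.9, 40.9, 134.4]
tcp_rot: [-0.001, 0.678, 0.735, -0.0]
ft_force: [0.6, -0.5, -0.6]
opening: 84.9
```

```bash
python3 nxt.py M
```

```text
L [557.1 132.9] (np.float64(50.38675900398175), np.float64(47.97314281451297)) tray [-57.1 101.7] z 61.48379060301362 692
M [573.4  40.5] (np.float64(50.958744329757906), np.float64(47.38872804064931)) tray [-48.3   8.2] z 61.37454869402603 663
R [589.8 -71.4] (np.float64(51.38641644818881), np.float64(48.2573992620154)) tray [ -41.  -104.6] z 60.7717639162951 410
t 12.15 pos [573.   41.7 134.4] q [-0.    0.68  0.73 -0.  ] F [-0.42 -0.16  0.12] op 85.0 j [-0.04  0.18  0.    1.39  0.    1.44]
toolx [-0.08  1.    0.  ] tooly [ 1.    0.08 -0.  ] yawjaw 0.082
[573.4  40.8 140. ] dp [-0.04  0.01 -0.22]
[573.4  40.8  44. ] dp [-0.04  0.02  3.62]
yaw 0.081 twist [-0.01 -0.01  0.01]
yaw 3.222592653589793 twist [  0.01  -0.01 -29.99]
```

Request:
{"api": "step_arm", "payload": {"moves": [{"dp": [0, 0, 0.7], "twist": [0, 0, 0], "fingers": 85}, {"dp": [-0.04, 0.02, 1.4], "twist": [0, 0, 0], "fingers": 85}, {"dp": [-0.04, 0.02, 2.1], "twist": [0, 0, 0], "fingers": 85}, {"dp": [-0.04, 0.02, 2.7], "twist": [0, 0, 0], "fingers": 85}, {"dp": [-0.04, 0.02, 3.2], "twist": [0, 0, 0], "fingers": 85}, {"dp": [-0.04, 0.02, 3.5], "twist": [0, 0, 0], "fingers": 85}, {"dp": [-0.04, 0.02, 3.6], "twist": [0, 0, 0], "fingers": 85}, {"dp": [-0.04, 0.02, 3.6], "twist": [0, 0, 0], "fingers": 75}]}}

```text
clock: 12.82
ee_pos: [573.4, 40.3, 43.9]
tcp_rot: [-0.001, 0.678, 0.735, -0.0]
ft_force: [0.2, 0.2, 0.5]
opening: 76.1
```

Request:
{"api": "step_arm", "payload": {"moves": [{"dp": [0, 0, 0], "twist": [0, 0, 0], "fingers": 65}, {"dp": [0, 0, 0], "twist": [0, 0, 0], "fingers": 55}, {"dp": [0, 0, 0], "twist": [0, 0, 0], "fingers": 45}, {"dp": [0, 0, 0], "twist": [0, 0, 0], "fingers": 40}, {"dp": [0, 0, 0], "twist": [0, 0, 0], "fingers": 40}, {"dp": [0, 0, 0], "twist": [0, 0, 0], "fingers": 40}, {"dp": [0, 0, 0], "twist": [0, 0, 0], "fingers": 40}, {"dp": [0, 0, 0], "twist": [0, 0, 0], "fingers": 40}]}}

```text
clock: 13.48
ee_pos: [574.7, 39.8, 46.2]
tcp_rot: [0.001, 0.678, 0.735, 0.001]
ft_force: [-2.5, 0.1, 6.8]
opening: 48.8
```

Request:
{"api": "step_arm", "payload": {"moves": [{"dp": [0, 0, -0.3], "twist": [0, 0, 0], "fingers": 40}, {"dp": [0, 0, -0.8], "twist": [0, 0, 0], "fingers": 40}, {"dp": [0, 0, -1.4], "twist": [0, 0, 0], "fingers": 40}, {"dp": [0, 0, -2], "twist": [0, 0, 0], "fingers": 40}, {"dp": [0, 0, -2.4], "twist": [0, 0, 0], "fingers": 40}, {"dp": [0, 0, -2.4], "twist": [0, 0, 0], "fingers": 40}, {"dp": [0, 0, -2.4], "twist": [0, 0, 0], "fingers": 40}, {"dp": [0, 0, -2.4], "twist": [0, 0, 0], "fingers": 40}]}}

```text
clock: 14.15
ee_pos: [573.3, 39.9, 103.6]
tcp_rot: [-0.001, 0.678, 0.735, -0.001]
ft_force: [-0.5, -0.1, -3.6]
opening: 47.9
```

```bash
python3 heft.py
```

```text
F [-0.07 -0.19 -3.97] sd [0.23 0.51 0.29] effort [-0.000e+00 -4.136e+01  3.348e+01  1.000e-02  0.000e+00  0.000e+00]
tcp [573.7  39.8 104.1] op 48.48488221491983 z pts below tcp [63.7 83.1]
t 14.55 pos [573.7  39.8 104.1] q [-0.     0.678  0.735 -0.   ] F [ 0.1   0.13 -3.43] op 48.5 j [-0.05  0.2  -0.04  1.33 -0.    1.44]
toolx [-0.081  0.997  0.   ] tooly [ 0.997  0.081 -0.001] yawjaw 0.081
```

Left is about 1.8 N and middle about 4.0 N. The middle tin goes back down first, then the right.

Request:
{"api": "step_arm", "payload": {"moves": [{"dp": [0, 0, 0.5], "twist": [0, 0, 0], "fingers": 40}, {"dp": [0, 0, 1.0], "twist": [0, 0, 0], "fingers": 40}, {"dp": [0, 0, 1.5], "twist": [0, 0, 0], "fingers": 40}, {"dp": [0, 0, 1.9], "twist": [0, 0, 0], "fingers": 40}, {"dp": [0, 0, 2.15], "twist": [0, 0, 0], "fingers": 40}, {"dp": [0, 0, 2.3], "twist": [0, 0, 0], "fingers": 40}, {"dp": [0, 0, 2.3], "twist": [0, 0, 0], "fingers": 40}, {"dp": [0, 0, 2.3], "twist": [0, 0, 0], "fingers": 40}]}}

```text
clock: 15.22
ee_pos: [574.1, 39.8, 46.9]
tcp_rot: [0.0, 0.678, 0.735, 0.0]
ft_force: [0.8, -0.1, -4.2]
opening: 48.4
```

Request:
{"api": "step_arm", "payload": {"moves": [{"dp": [0, 0, 0], "twist": [0, 0, 0], "fingers": 55}, {"dp": [0, 0, 0], "twist": [0, 0, 0], "fingers": 62}, {"dp": [0, 0, 0], "twist": [0, 0, 0], "fingers": 70}, {"dp": [0, 0, 0], "twist": [0, 0, 0], "fingers": 78}, {"dp": [0, 0, 0], "twist": [0, 0, 0], "fingers": 85}, {"dp": [0, 0, -0.7], "twist": [0, 0, 0], "fingers": 85}, {"dp": [0, 0, -1.7], "twist": [0, 0, 0], "fingers": 85}, {"dp": [0, 0, -2.7], "twist": [0, 0, 0], "fingers": 85}]}}

```text
clock: 15.88
ee_pos: [573.0, 39.9, 114.3]
tcp_rot: [-0.001, 0.678, 0.735, -0.001]
ft_force: [0.3, -0.3, -0.1]
opening: 85.2
```

Request:
{"api": "step_arm", "payload": {"moves": [{"dp": [0, 0, -0.5], "twist": [0, 0, 0], "fingers": 85}, {"dp": [-0.8, 0.1, -0.9], "twist": [0, 0, 0], "fingers": 85}, {"dp": [-1.7, 0.15, -0.9], "twist": [0, 0, 0], "fingers": 85}, {"dp": [-2.8, 0.2, -0.9], "twist": [0, 0, 0], "fingers": 85}, {"dp": [-3.8, 0.25, -0.9], "twist": [0, 0, 0], "fingers": 85}, {"dp": [-4.5, 0.28, -0.9], "twist": [0, 0, 0], "fingers": 85}, {"dp": [-4.5, 0.28, -0.9], "twist": [0, 0, 0], "fingers": 85}, {"dp": [-4.5, 0.28, -0.9], "twist": [0, 0, 0], "fingers": 85}]}}

```text
clock: 16.55
ee_pos: [589.9, -72.5, 136.7]
tcp_rot: [-0.0, 0.679, 0.734, 0.0]
ft_force: [-0.6, -0.3, 0.1]
opening: 84.9
```

```bash
python3 nxt.py R
```

```text
L [557.  132.3] (np.float64(50.57710125715289), np.float64(48.41195285355991)) tray [-57.2 101.1] z 61.281060245133915 739
M [574.3  41.3] (np.float64(50.69683596673576), np.float64(48.30986611240204)) tray [-47.3   9. ] z 61.45751264445099 687
R [589.  -72.3] (np.float64(51.170081263031875), np.float64(47.66269023924852)) tray [ -41.9 -105.4] z 61.26701551467384 603
t 16.65 pos [589.8 -71.  136.8] q [-0.    0.68  0.73  0.  ] F [-0.6  -0.95 -0.63] op 85.0 j [-0.23  0.23  0.07  1.41  0.    1.26]
toolx [-0.08  1.    0.  ] tooly [ 1.    0.08 -0.  ] yawjaw 0.081
[589.5 -72.  140. ] dp [-0.04 -0.02 -0.13]
[589.5 -72.   44. ] dp [-0.04 -0.01  3.71]
yaw 0.081 twist [-0.   -0.01  0.  ]
yaw 3.222592653589793 twist [  0.01  -0.01 -30.  ]
```

Request:
{"api": "step_arm", "payload": {"moves": [{"dp": [0, 0, 0.7], "twist": [0, 0, 0], "fingers": 85}, {"dp": [-0.02, 0, 1.4], "twist": [0, 0, 0], "fingers": 85}, {"dp": [-0.02, 0, 2.1], "twist": [0, 0, 0], "fingers": 85}, {"dp": [-0.02, 0, 2.8], "twist": [0, 0, 0], "fingers": 85}, {"dp": [-0.02, 0, 3.3], "twist": [0, 0, 0], "fingers": 85}, {"dp": [-0.02, 0, 3.6], "twist": [0, 0, 0], "fingers": 85}, {"dp": [-0.02, 0, 3.7], "twist": [0, 0, 0], "fingers": 85}, {"dp": [-0.02, 0, 3.7], "twist": [0, 0, 0], "fingers": 75}]}}

```text
clock: 17.32
ee_pos: [589.7, -71.7, 44.1]
tcp_rot: [-0.0, 0.678, 0.735, -0.0]
ft_force: [0.0, -0.1, -0.2]
opening: 75.7
```

Request:
{"api": "step_arm", "payload": {"moves": [{"dp": [0, 0, 0], "twist": [0, 0, 0], "fingers": 65}, {"dp": [0, 0, 0], "twist": [0, 0, 0], "fingers": 55}, {"dp": [0, 0, 0], "twist": [0, 0, 0], "fingers": 45}, {"dp": [0, 0, 0], "twist": [0, 0, 0], "fingers": 40}, {"dp": [0, 0, 0], "twist": [0, 0, 0], "fingers": 40}, {"dp": [0, 0, 0], "twist": [0, 0, 0], "fingers": 40}, {"dp": [0, 0, 0], "twist": [0, 0, 0], "fingers": 40}, {"dp": [0, 0, 0], "twist": [0, 0, 0], "fingers": 40}]}}

```text
clock: 17.98
ee_pos: [591.3, -72.6, 46.3]
tcp_rot: [0.001, 0.678, 0.735, 0.001]
ft_force: [-0.8, -0.7, 5.2]
opening: 48.1
```

Request:
{"api": "step_arm", "payload": {"moves": [{"dp": [0, 0, -0.3], "twist": [0, 0, 0], "fingers": 40}, {"dp": [0, 0, -0.8], "twist": [0, 0, 0], "fingers": 40}, {"dp": [0, 0, -1.4], "twist": [0, 0, 0], "fingers": 40}, {"dp": [0, 0, -2], "twist": [0, 0, 0], "fingers": 40}, {"dp": [0, 0, -2.4], "twist": [0, 0, 0], "fingers": 40}, {"dp": [0, 0, -2.4], "twist": [0, 0, 0], "fingers": 40}, {"dp": [0, 0, -2.4], "twist": [0, 0, 0], "fingers": 40}, {"dp": [0, 0, -2.4], "twist": [0, 0, 0], "fingers": 40}]}}

```text
clock: 18.65
ee_pos: [589.5, -72.1, 103.8]
tcp_rot: [-0.001, 0.678, 0.735, -0.0]
ft_force: [-0.3, 0.1, -1.9]
opening: 48.4
```

```bash
python3 heft.py
```

```text
F [-0.45 -0.03 -1.42] sd [0.72 0.49 0.49] effort [-0.000e+00 -4.179e+01  3.225e+01  1.000e-02 -0.000e+00 -0.000e+00]
tcp [589.8 -72.2 104.1] op 48.16356563523301 z pts below tcp [63.6 83.4]
t 19.05 pos [589.8 -72.2 104.1] q [-0.     0.678  0.735 -0.   ] F [ 0.29 -0.29 -0.83] op 48.2 j [-0.23  0.25  0.02  1.34  0.    1.26]
toolx [-0.081  0.997  0.   ] tooly [ 0.997  0.081 -0.001] yawjaw 0.081
```

Right is about 1.4 N, so the middle tin is clearly the heaviest. I'll put the right one back and pick up the middle.

Request:
{"api": "step_arm", "payload": {"moves": [{"dp": [0, 0, 0.5], "twist": [0, 0, 0], "fingers": 40}, {"dp": [0, 0, 1.0], "twist": [0, 0, 0], "fingers": 40}, {"dp": [0, 0, 1.5], "twist": [0, 0, 0], "fingers": 40}, {"dp": [0, 0, 1.9], "twist": [0, 0, 0], "fingers": 40}, {"dp": [0, 0, 2.15], "twist": [0, 0, 0], "fingers": 40}, {"dp": [0, 0, 2.3], "twist": [0, 0, 0], "fingers": 40}, {"dp": [0, 0, 2.3], "twist": [0, 0, 0], "fingers": 40}, {"dp": [0, 0, 2.3], "twist": [0, 0, 0], "fingers": 40}]}}

```text
clock: 19.72
ee_pos: [590.1, -72.2, 46.8]
tcp_rot: [0.0, 0.678, 0.735, 0.0]
ft_force: [0.3, 0.5, -1.2]
opening: 48.5
```

Request:
{"api": "step_arm", "payload": {"moves": [{"dp": [0, 0, 0], "twist": [0, 0, 0], "fingers": 55}, {"dp": [0, 0, 0], "twist": [0, 0, 0], "fingers": 62}, {"dp": [0, 0, 0], "twist": [0, 0, 0], "fingers": 70}, {"dp": [0, 0, 0], "twist": [0, 0, 0], "fingers": 78}, {"dp": [0, 0, 0], "twist": [0, 0, 0], "fingers": 85}, {"dp": [0, 0, -0.7], "twist": [0, 0, 0], "fingers": 85}, {"dp": [0, 0, -1.7], "twist": [0, 0, 0], "fingers": 85}, {"dp": [0, 0, -2.7], "twist": [0, 0, 0], "fingers": 85}]}}

```text
clock: 20.38
ee_pos: [589.0, -72.0, 114.0]
tcp_rot: [-0.001, 0.678, 0.735, -0.001]
ft_force: [0.1, -0.1, 0.0]
opening: 84.8
```

Request:
{"api": "step_arm", "payload": {"moves": [{"dp": [0, 0, -0.5], "twist": [0, 0, 0], "fingers": 85}, {"dp": [0.8, -0.1, -0.9], "twist": [0, 0, 0], "fingers": 85}, {"dp": [1.7, -0.15, -0.9], "twist": [0, 0, 0], "fingers": 85}, {"dp": [2.8, -0.2, -0.9], "twist": [0, 0, 0], "fingers": 85}, {"dp": [3.8, -0.25, -0.9], "twist": [0, 0, 0], "fingers": 85}, {"dp": [4.5, -0.27, -0.9], "twist": [0, 0, 0], "fingers": 85}, {"dp": [4.5, -0.27, -0.9], "twist": [0, 0, 0], "fingers": 85}, {"dp": [4.5, -0.27, -0.9], "twist": [0, 0, 0], "fingers": 85}]}}

```text
clock: 21.05
ee_pos: [574.1, 40.1, 136.8]
tcp_rot: [0.0, 0.677, 0.736, -0.0]
ft_force: [0.1, -0.4, 0.8]
opening: 85.0
```

```bash
python3 nxt.py M
```

```text
L [557.  132.4] (np.float64(50.72791699070274), np.float64(48.02271423756466)) tray [-57.2 101.2] z 61.26805536173541 694
M [574.6  40.4] (np.float64(51.404965910004194), np.float64(47.63101206617246)) tray [-47.1   8. ] z 61.482963909099176 665
R [590.2 -71.4] (np.float64(50.57470114942555), np.float64(48.711937022671954)) tray [ -40.6 -104.7] z 60.86097067284319 439
t 21.15 pos [574.3  38.7 136.9] q [ 0.    0.68  0.73 -0.  ] F [ 0.54 -0.66  0.1 ] op 85.0 j [-0.05  0.19  0.01  1.4  -0.    1.44]
toolx [-0.08  1.   -0.  ] tooly [ 1.    0.08 -0.  ] yawjaw 0.081
[573.4  40.8 140. ] dp [ 0.09 -0.03 -0.12]
[573.4  40.8  44. ] dp [ 0.09 -0.03  3.72]
yaw 0.081 twist [-0.    0.01 -0.  ]
yaw 3.222592653589793 twist [ 0.01  0.   30.  ]
```

Request:
{"api": "step_arm", "payload": {"moves": [{"dp": [0, 0, 0.7], "twist": [0, 0, 0], "fingers": 85}, {"dp": [0.04, 0, 1.4], "twist": [0, 0, 0], "fingers": 85}, {"dp": [0.04, 0, 2.1], "twist": [0, 0, 0], "fingers": 85}, {"dp": [0.04, 0, 2.8], "twist": [0, 0, 0], "fingers": 85}, {"dp": [0.04, 0, 3.3], "twist": [0, 0, 0], "fingers": 85}, {"dp": [0.04, 0, 3.6], "twist": [0, 0, 0], "fingers": 85}, {"dp": [0.04, 0, 3.7], "twist": [0, 0, 0], "fingers": 85}, {"dp": [0.04, 0, 3.7], "twist": [0, 0, 0], "fingers": 75}]}}

```text
clock: 21.82
ee_pos: [573.8, 39.9, 44.0]
tcp_rot: [-0.0, 0.678, 0.735, -0.0]
ft_force: [-0.5, 0.2, -0.1]
opening: 75.4
```

Request:
{"api": "step_arm", "payload": {"moves": [{"dp": [0, 0, 0], "twist": [0, 0, 0], "fingers": 65}, {"dp": [0, 0, 0], "twist": [0, 0, 0], "fingers": 55}, {"dp": [0, 0, 0], "twist": [0, 0, 0], "fingers": 45}, {"dp": [0, 0, 0], "twist": [0, 0, 0], "fingers": 40}, {"dp": [0, 0, 0], "twist": [0, 0, 0], "fingers": 40}, {"dp": [0, 0, 0], "twist": [0, 0, 0], "fingers": 40}, {"dp": [0, 0, 0], "twist": [0, 0, 0], "fingers": 40}, {"dp": [0, 0, 0], "twist": [0, 0, 0], "fingers": 40}]}}

```text
clock: 22.48
ee_pos: [575.0, 40.3, 46.2]
tcp_rot: [0.001, 0.678, 0.735, 0.001]
ft_force: [-1.9, -1.3, 5.7]
opening: 48.1
```

Request:
{"api": "step_arm", "payload": {"moves": [{"dp": [0, 0, -0.4], "twist": [0, 0, 0], "fingers": 40}, {"dp": [0, 0, -1.2], "twist": [0, 0, 0], "fingers": 40}, {"dp": [0, 0, -2.2], "twist": [0, 0, 0], "fingers": 40}, {"dp": [0, 0, -3.2], "twist": [0, 0, 0], "fingers": 40}, {"dp": [0, 0, -4.2], "twist": [0, 0, 0], "fingers": 40}, {"dp": [0, 0, -5.2], "twist": [0, 0, 0], "fingers": 40}, {"dp": [0, 0, -6.2], "twist": [0, 0, 0], "fingers": 40}, {"dp": [0, 0, -6.9], "twist": [0, 0, 0], "fingers": 40}]}}

```text
clock: 23.15
ee_pos: [574.3, 40.5, 219.0]
tcp_rot: [0.0, 0.678, 0.735, 0.0]
ft_force: [-0.0, 0.2, -3.5]
opening: 48.4
```

Request:
{"api": "step_arm", "payload": {"moves": [{"dp": [0, 0, -0.2], "twist": [0, 0, 0], "fingers": 40}, {"dp": [0, 0, -0.2], "twist": [0, 0, 0], "fingers": 40}, {"dp": [0, 0, -0.2], "twist": [0, 0, 0], "fingers": 40}, {"dp": [0, 0, -0.2], "twist": [0, 0, 0], "fingers": 40}, {"dp": [0, 0, -0.2], "twist": [0, 0, 0], "fingers": 40}, {"dp": [0, 0, -0.2], "twist": [0, 0, 0], "fingers": 40}, {"dp": [0, 0, -0.2], "twist": [0, 0, 0], "fingers": 40}, {"dp": [0, 0, -0.2], "twist": [0, 0, 0], "fingers": 40}]}}

```text
clock: 23.82
ee_pos: [573.8, 40.4, 221.3]
tcp_rot: [-0.0, 0.678, 0.735, -0.0]
ft_force: [-0.4, -0.0, -4.4]
opening: 48.5
```

```bash
python3 heft.py; python3 nxt.py M | head -3; python3 - <<'E'
from bar import *
bar()
from fit import circ
s=robot.snapshot("side");P=cloud(s).reshape(-1,3);c,sz,Q=circ(P,tw(60,-115),88,125,18);print("knob tray",wt(c))
a=s["color"][80:440,200:460];s=robot.snapshot("scene");b=s["color"][140:400,220:460]
cv2.imwrite("pics/fin.png",np.hstack([cv2.resize(a,(400,554)),cv2.resize(b,(400,554))]))
E
```

```text
F [-0.03  0.03 -3.75] sd [0.52 0.35 0.36] effort [ -0.   -40.84  33.91   0.     0.    -0.  ]
tcp [574.2  40.4 222.2] op 48.378655477743145 z pts below tcp [182.7 203.4]
t 24.22 pos [574.2  40.4 222.2] q [0.    0.678 0.735 0.   ] F [ 0.38  0.38 -3.46] op 48.4 j [-0.05  0.17  0.17  1.56 -0.    1.44]
toolx [-0.081  0.997 -0.   ] tooly [0.997 0.081 0.   ] yawjaw 0.081
L [557.  132.3] (np.float64(50.486678828136974), np.float64(49.288033483394244)) tray [-57.2 101.1] z 61.33372221253292 734
M index -1 is out of bounds for axis 0 with size 0
R [592.6 -71.2] (np.float64(47.45948124951997), np.float64(48.15961137269843)) tray [ -38.2 -104.6] z 60.66743464857244 295
bar theta ~ -0.0031480044 median-polar 0.011056332077990547 972
knob tray [  56.01461309 -112.49129529]
```

View pics/fin.png

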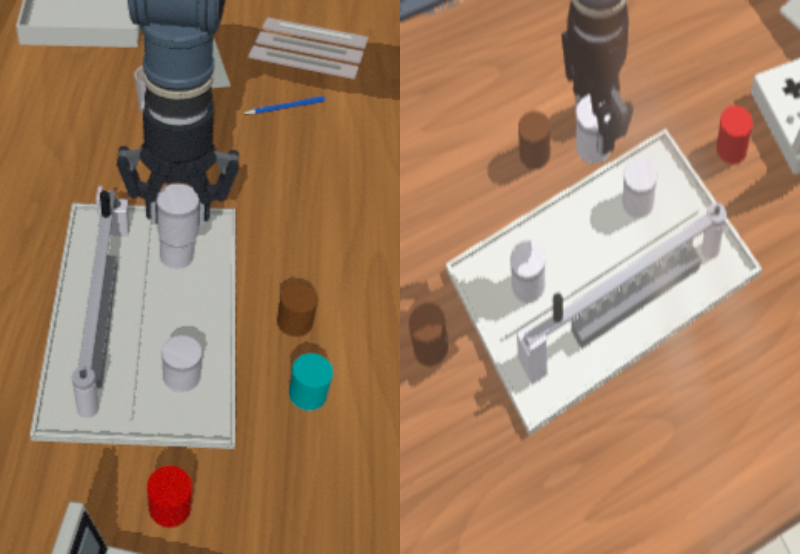

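The final picture shows the bar over the rack and into the catch post (right panel, 535,345). Two tins stand in the bay at (640,185) and (528,270), and the middle tin hangs upright in the gripper at (592,130). I'm handing it in.

```bash
python3 -c "
from plant import robot
print(robot.finish_job())"
```

```text
the job is handed in; nothing more can be done
None
```

I shut the keeper bar, hefted the tins left, middle, right, and handed the job in at about 25 s of the 72 s allowed. The gripper is holding the middle tin, which is the heaviest. The hand-in reports no verdict, so what follows rests on my own checks.

- **Keeper bar:** I pushed the knob until the force rose from 8 to 18 N with only 0.6 mm of travel, so it was on its stop. The last look put the bar at 0 within measuring error: the line fit gave -0.003 rad and a cruder estimate 0.011 rad.
- **Hefting:** the lift forces were about 1.8 N (left), 4.0 N (middle) and 1.4 N (right), or roughly 0.18, 0.40 and 0.14 kg.
- **Final hold:** the middle tin read 3.75 N again. It was upright and still, its underside about 18 cm above the table.
- **Other tins:** left and right stand upright in the bay at tray (-57, 101) and about (-40, -105) mm, lids at the 61 mm expected.
- **Bystanders:** in the last picture the pen lay clear, but the control unit was only partly in view and the cup was out of the crop. I did not measure their positions again. Nothing in the moves came near them.

One check disagreed slightly. In the last side-camera-only look the knob read 56 mm in tray x, where shut is 60. Earlier, with both cameras, it read 58.8. I put this down to seeing the knob from one side only, since the bar angle had not changed.

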